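# Hold the scanner's sprung cover just below its balance point

## Robot

A 6-joint arm with a two-finger parallel gripper is mounted at the origin on the work surface. World frame = base frame: x ahead of the robot, y to its left, z up, the work surface at z = 0. Lengths are in m, angles in degrees, forces in N, time in s.
With the tool pointing down it reaches from about 0.4 to 0.825 m from the base axis. Payload 7 kg.
Tool frame: the origin (TCP) lies midway between the tips of the shut fingers; the grasp point (between the pads) lies ctrl.tcp_to_grasp behind it (ctrl.tcp_to_grasp is the distance from the TCP to the grasp point, in m); z points along the fingers, y is the line along which they close (so a half turn about z gives the same grasp; the last joint's range is limited). The gripper opens to 88 mm and grips with 3 to 60 N. Pads are 19 mm wide; open, the fingers measure 130 mm over their backs; the gripper's body (78 mm by 193 mm) begins 47 mm behind the grasp point.
Start: joints at [92.882, 20.546, 0.682, 0, -70.136, -16.507], TCP at [0.159, 0.656, 0.227] pointing down, gripper open.
Joint ranges: [-176.03, 176.03], [-82.01, 121.73], [-58.28, 71.71], [-173.87, 95.51], [-174.79, -0.11], [-173.66, 173.66]. Speed limits (degrees/s): [136.94, 136.94, 172.46, 180, 180, 180].

## Interface

Orientations are given as [roll, pitch, yaw] about the fixed x, y, z axes, in that order (R = Rz(yaw) Ry(pitch) Rx(roll)).
In Python, from plant import ctrl, imaging, close_job gives the robot as it stands.
- The arm moves only by the shell command python3 -m crank 'ROWS'. ROWS is JSON, a list of rows, each a list of 3 entries, a list of its own where there are three numbers: the shift along the world's x, y, z in m, then the turn, a rotation vector about the world's x, y, z in degrees, then the opening, from -1 (shut) to 1 (fully open), so that 0 is half open. A call has 1 to 12 rows; each row shifts and turns the commanded pose from where the row before left it; what a row does not reach is not made up. A row lasts 1/10 s, in which the tool goes at most 50 mm and 8.59 degrees, less where a joint would pass 70% of its speed; a pose out of reach is approached as far as the arm can. A call is refused whole if a number of a shift passes 0.05 or a number of a turn 8.59, either way. A call with a gripper value outside its range is refused whole. The fingers move at their own pace and stop on an object; the grip force is fixed at half the most. Time passes only in rows, so rows that do not move let the fingers close. It gives the time, the measured TCP pose, the force, the opening and the grip force at its end, in the units of the state.
- ctrl.get_obs(): the state, without advancing time (a new reading comes with each control period).
- imaging.snapshot(name): name is "scene" or "top" or "wrist"; returns (picture, depth): 480x640x3 uint8, blue, green, red; 480x640 float32, m along the optical axis (not along the pixel's ray), 0 where there is no reading.
- imaging.camera_model(name): a dict with "mtx" (3x3 intrinsics, pixels), "D" ([k1, k2, p1, p2, k3] as OpenCV has them; the pictures are not rectified), "R" (3x3) and "t" (3): a world point X has camera coordinates R X + t. Camera axes: x right, y down, z forward; pixel columns grow to the right and rows downward; lengths in m; the calibration is good to about 2 mm. A picture is of the moment at which its call begins: read the wrist's pose just before it. camera_model takes no time and is no camera call; for the wrist camera it gives the pose at the moment of the call.
- close_job(): hands the job in; it is judged then, once.
The state is a dict: "clock": time; "joint_pos": joint angles; "qvel": joint speeds; "tau": joint torques, N m; "tool_pos": TCP position; "orientation": TCP orientation; "force": force on the tool from outside, world axes, zero at the start; "moment": the same for the moment, N m; "opening": finger opening in m; "gripper_force": force on a finger pad.
Only numpy, scipy, OpenCV 4.12 (cv2) and the standard library are available. Lean on these libraries where they do the work, as an engineer would, in place of code of your own. Each camera call takes 0.05 s, during which the arm holds its last target. There are 200 camera calls.

## Task

I want to slip a practice sheet onto the scanner's glass: take the sprung cover by the lip on its front edge and lift it some ten degrees past its balance point, where you feel it turn weightless and then begin to rise by itself, then ease it back until it is five to ten degrees below that point and just heavy in the hand again. Finish while holding it there by the lip, still, so that it will come down when I ask. Never let the cover fly up, run against its stop or drop, and leave the other things on the table where they are.

Things in the scene. Friction and masses are not known exactly. Their poses are not given: they have to be found in the camera images.
- scanner: grey flatbed scanner fixed on the table: body 250 (x) x 370 (y) x 52 mm, with the closed cover 75 mm high. Origin at the centre of its underside; own x points from the front (lip, towards the robot) to the rear, y along the front edge, z up. The cover turns on a hinge axis parallel to y, 116 mm behind the origin and 63 mm above the table
- cover_angle (a joint): opening angle of the cover in rad: 0 closed and flat, growing as the front edge rises, hard stop at 1.35. Stiff plate 226 x 366 x 20 mm, its front edge 241 mm from the hinge axis. Its balance point lies between 0.87 and 0.935 rad and differs from run to run with its true weight. Rightly held at the end it reads 0.685 to 0.85. It must never go beyond 1.28 or faster than 1.5 rad/s
- lip (a point): centre of the pull on the middle of the cover's front edge: a tab 40 mm wide along y (the width to grip), 44 mm long, 12 mm thick, rigid with the cover, 262 mm from the hinge axis. Own axes as the scanner's when closed. Torsion springs carry most of the 1.5 kg cover: here it weighs about 2.6 N when closed, nothing at the balance point, and pushes up beyond it; near it 1 N per 0.18 rad. Hinge friction 0.13 N
- ink_bottle: black ink bottle with a cap, 58 mm across, 150 high, standing beside the scanner; origin at the centre of its underside; leave alone
- inkstone: dark inkstone, 75 x 125 x 22 mm, beside the scanner; origin at the centre of its underside; leave alone
- paperweight: steel paperweight bar 18 x 180 x 12 mm with a small knob (top 28 mm up), lying on the table in front of the scanner, to one side of the lip; origin at the centre of its underside; leave alone
- brush: writing brush with bamboo handle, 220 mm long, 10 mm thick, lying on the table in front of the scanner, to the other side of the lip; origin under the middle of its handle; leave alone
- tea_cup: white tea cup, 72 mm across, 82 high, beside the scanner; origin at the centre of its underside; leave alone
- seal_stone: stone seal blank 55 x 22 x 22 mm lying beside the scanner; origin at the centre of its underside; leave alone
- water_dropper: small round ceramic water dropper, 64 mm across, 43 high, beside the scanner; origin at the centre of its underside; leave alone

How it is judged:
By the outcome, as a careful person would: the job done as asked, in the order asked, and still so for the second after the job is handed in, while the arm keeps its last pose, push and grip.
It also fails if it takes over 51 s, if anything falls off the work surface, if the arm or the gripper's body presses on something with over 40 N, if the wrist force passes 120 N, or if a joint passes its speed limit or range.

## Working session

There is one attempt and no reset: what is moved stays moved. The work goes in short steps, Python scripts to look and compute and a shell command to move; the robot and the scene stay as the last step left them, time stands still between calls to the robot, and variables do not carry over. Pictures are saved under pics/ and viewed, at most 10 in all, crops included, and the job is handed in when it is done.

```bash
mkdir -p pics; ls; python3 - <<'E'
from plant import ctrl, imaging
import cv2, numpy as np
print(ctrl.get_obs(), ctrl.tcp_to_grasp)
for n in ("scene","top"):
    p,d=imaging.snapshot(n); cv2.imwrite(f"pics/{n}0.png",p); np.savez(f"{n}0.npz",p=p,d=d); m=imaging.camera_model(n); print(n,m)
E
```

```text
pics
{'clock': 0.0, 'joint_pos': array([ 9.28822916e+01,  2.05900597e+01,  6.32766939e-01, -1.98767714e-02,
       -7.01355403e+01, -1.65058861e+01]), 'qvel': array([-0.12956345,  0.00949515, -0.06370258,  0.01672087, -0.06176413,
        0.08545051]), 'tau': array([ 7.39320203e-04, -5.82710016e+01,  2.93051237e+01,  6.99691191e+00,
        6.98405929e-03, -1.50035248e-04]), 'tool_pos': array([0.1589156 , 0.65551479, 0.22563133]), 'orientation': array([ 1.79905683e+02, -8.46227323e-03, -1.36303567e+01]), 'force': array([ 0.45731083,  0.04753626, -0.64589038]), 'moment': array([ 0.04363117, -0.00248983, -0.0265499 ]), 'gripper_force': 0.0, 'opening': 0.0876070663284874} 0.0188
scene {'mtx': array([[554.37127093,   0.        , 315.03537375],
       [  0.        , 554.37127093, 234.66668463],
       [  0.        ,   0.        ,   1.        ]]), 'D': array([0.05332415, 0.        , 0.        , 0.        , 0.        ]), 'R': array([[ 0.08227789,  0.99650443,  0.01446614],
       [ 0.73850474, -0.05121605, -0.67230028],
       [-0.66920931,  0.06599876, -0.74013719]]), 't': array([-0.10846606, -0.37497267,  1.58330409])}
top {'mtx': array([[441.52993766,   0.        , 320.6109294 ],
       [  0.        , 441.52993766, 237.29523263],
       [  0.        ,   0.        ,   1.        ]]), 'D': array([0.02310774, 0.        , 0.        , 0.        , 0.        ]), 'R': array([[ 0.0051285 , -0.99992452, -0.01116459],
       [-0.98968847, -0.00347717, -0.14319445],
       [ 0.14314482,  0.01178384, -0.9896316 ]]), 't': array([0.03099215, 0.56768876, 0.74504476])}
```

View pics/scene0.png

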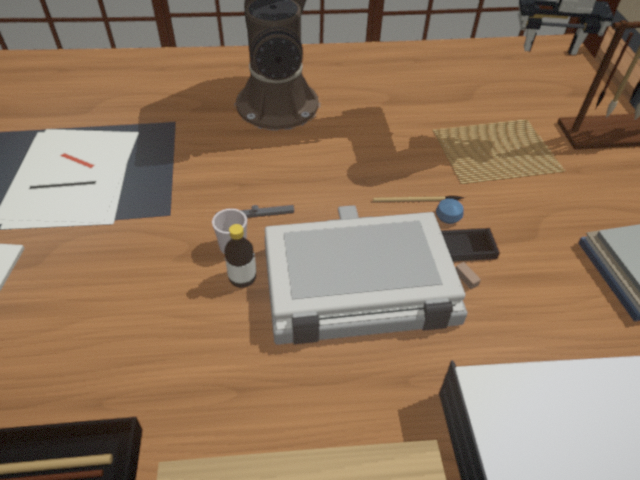

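View pics/top0.png

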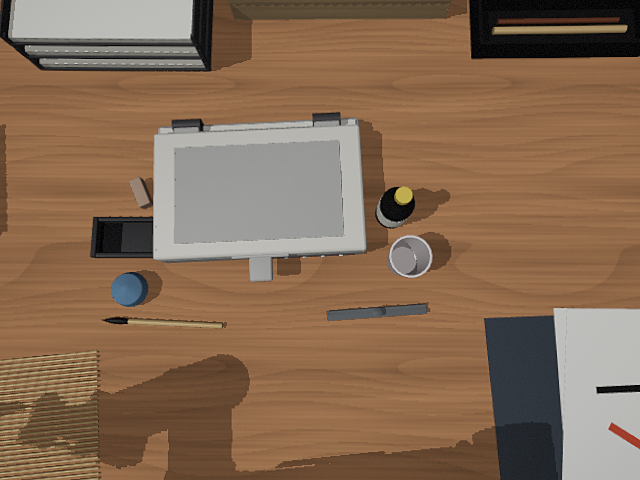

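The scene view shows the grey lip at about (348,213), with the paperweight (270,211) and brush (415,199) to either side. In the top view the lip is at about (261,268), and the cover's corners are near (154,137), (358,125), (365,250) and (155,260).

```bash
cat > h.py <<'E'
import cv2, numpy as np
def rays(m,uv):
    n=cv2.undistortPoints(np.float64(uv).reshape(-1,1,2),m["mtx"],m["D"]).reshape(-1,2)
    return np.c_[n,np.ones(len(n))]
def cloud(m,d):
    v,u=np.mgrid[:480,:640]
    X=rays(m,np.c_[u.ravel(),v.ravel()])*d.reshape(-1,1)
    return ((X-m["t"])@m["R"]).reshape(480,640,3)
def onplane(m,uv,z):
    D=rays(m,uv)@m["R"]; c=-m["R"].T@m["t"]
    return c+D*((z-c[2])/D[:,2])[:,None]
def tri(m1,p1,m2,p2):
    P=[np.c_[m["R"],m["t"]] for m in (m1,m2)]
    X=cv2.triangulatePoints(P[0],P[1],rays(m1,p1)[:,:2].T.copy(),rays(m2,p2)[:,:2].T.copy())
    return (X[:3]/X[3]).T
E
python3 - <<'E'
from plant import imaging
from h import *
M={n:imaging.camera_model(n) for n in("scene","top")}
C={}
roi={"top":(245,262,276,290),"scene":(334,200,362,224)}
cov={"top":(140,110,380,262),"scene":(255,200,470,330)}
for n in M:
    f=np.load(n+"0.npz"); X=cloud(M[n],f["d"]); 
    x0,y0,x1,y1=roi[n]; k=np.zeros((480,640),bool); k[y0:y1,x0:x1]=1
    k&=(X[...,2]>.05)&(X[...,2]<.1); 
    if n=="scene": k&=True
    P=X[k]; v,u=np.nonzero(k)
    r=cv2.minAreaRect(np.float32(np.c_[u,v])); bp=cv2.boxPoints(r)
    C[n]=r[0]; print(n,"lip med",np.median(P,0),P.min(0),P.max(0),"box",bp.round(1).tolist(),onplane(M[n],bp,np.median(P[:,2])).round(4).tolist())
    x0,y0,x1,y1=cov[n]; k=np.zeros((480,640),bool); k[y0:y1,x0:x1]=1
    k&=(X[...,2]>.068)&(X[...,2]<.085)
    Q=np.float32(X[k][:,:2]); r=cv2.minAreaRect(Q); print(n,"cover z",np.median(X[k][:,2]),r)
pt={"top":[(250,281),(272,280)],}
# two-view: lip front corners and cover front corners
t=[(250.5,281.5),(272,280),(155,261),(365,251)]
s=[(356.5,206.5),(339.5,207.5),(437,214.5),(265.5,226)]
print(tri(M["top"],t,M["scene"],s).round(4))
E
```

```text
scene lip med [0.5248716  0.13603953 0.06974446] [0.48831933 0.10229441 0.06093787] [0.55316803 0.16286781 0.0774605 ] box [[334.0, 205.0], [361.0, 205.0], [361.0, 223.0], [334.0, 223.0]] [[0.4911, 0.1088, 0.0697], [0.4951, 0.1677, 0.0697], [0.5489, 0.1602, 0.0697], [0.5449, 0.1031, 0.0697]]
scene cover z 0.07463291096568303 ((0.6408942341804504, 0.14231163263320923), (0.2935338020324707, 0.3660046458244324), 2.8928773403167725)
top lip med [0.50519608 0.13549749 0.06860609] [0.48835259 0.11553523 0.05970617] [0.52149017 0.15517646 0.0726031 ] box [[249.0, 262.0], [272.0, 262.0], [272.0, 281.0], [249.0, 281.0]] [[0.5206, 0.155, 0.0686], [0.5207, 0.1158, 0.0686], [0.4885, 0.1151, 0.0686], [0.4883, 0.1541, 0.0686]]
top cover z 0.07513479977976448 ((0.6526975035667419, 0.1302177608013153), (0.2618718445301056, 0.39285364747047424), 2.6894643306732178)
[[ 0.4881  0.1564  0.0583]
 [ 0.4907  0.1187  0.0605]
 [ 0.5233  0.3264  0.0552]
 [ 0.5405 -0.0423  0.0664]]
```

```bash
python3 - <<'E'
import cv2
a=cv2.imread("pics/top0.png")[240:300,140:380]; b=cv2.imread("pics/scene0.png")[190:250,255:455]
a=cv2.resize(a,(720,180),interpolation=0); b=cv2.resize(b,(720,216),interpolation=0)
cv2.imwrite("pics/crop.png",cv2.vconcat([a,b]))
E
```

```text
(no output)
```

View pics/crop.png

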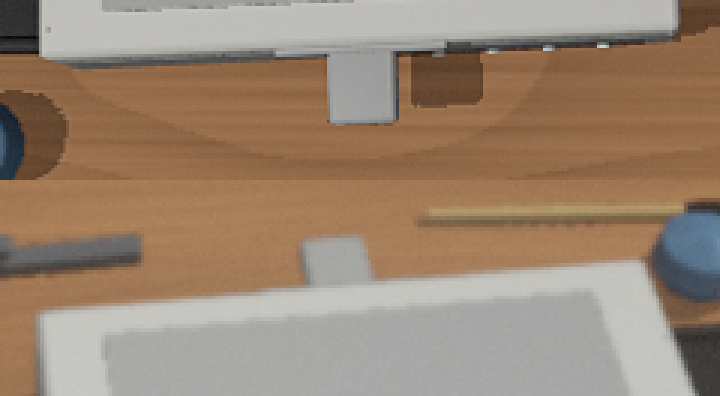

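The lip's top is at z≈0.069, so its centre is at the hinge height of 0.063. Its front edge is at (0.4885, 0.135) and the yaw is about 2.7°. That puts the lip centre at about (0.51, 0.136) and the hinge at x≈0.772, which agrees with the given sizes. Next I move to a point in front of and above the lip.

```bash
python3 -m crank '[[[0.02,-0.044,0],[0,0,1.36],1],[[0.02,-0.044,0],[0,0,1.36],1],[[0.02,-0.044,0],[0,0,1.36],1],[[0.02,-0.044,0],[0,0,1.36],1],[[0.02,-0.044,0],[0,0,1.36],1],[[0.02,-0.044,0],[0,0,1.36],1],[[0.02,-0.044,0],[0,0,1.36],1],[[0.02,-0.044,0],[0,0,1.36],1],[[0.02,-0.044,0],[0,0,1.36],1],[[0.02,-0.044,0],[0,0,1.36],1],[[0.02,-0.044,0],[0,0,1.36],1],[[0.02,-0.044,0],[0,0,1.36],1]]'; python3 -m crank '[[[0,0,-0.01],[0.24,-5,0],1],[[0,0,-0.01],[0.24,-5,0],1],[[0,0,-0.01],[0.24,-5,0],1],[[0,0,-0.01],[0.24,-5,0],1],[[0,0,-0.01],[0.24,-5,0],1],[[0,0,-0.01],[0.24,-5,0],1],[[0,0,-0.01],[0.24,-5,0],1],[[0,0,0],[0.24,-5,0],1],[[0,0,0],[0,0,0],1]]'; python3 -c "
from plant import ctrl;o=ctrl.get_obs();print(o['clock'],o['joint_pos'].round(1))"
```

```text
clock: 1.3
tool_pos: [0.3991, 0.1261, 0.2268]
orientation: [-180.0, -0.0, 2.8]
force: [1.1, 1.0, -0.5]
opening: 0.0878
gripper_force: 0.0
clock: 2.2
tool_pos: [0.4448, 0.151, 0.2564]
orientation: [179.3, -32.1, 2.6]
force: [-0.5, -0.1, 0.9]
opening: 0.0875
gripper_force: 0.0
2.2 [ 60.3 -18.9 -58.2  43.5 -41.5   1.2]
```

```bash
python3 -m crank '[[[0.003,-0.0035,-0.025],[0,0,0],1],[[0.003,-0.0035,-0.025],[0,0,0],1],[[0.003,-0.0035,-0.025],[0,0,0],1],[[0.003,-0.0035,-0.025],[0,0,0],1],[[0.002,-0.0035,-0.024],[0,0,0],1],[[0,0,0],[0,0,0],1]]'; python3 - <<'E'
from plant import ctrl,imaging
from h import *
o=ctrl.get_obs();print(o['clock'],o['joint_pos'].round(1),o['tool_pos'],o['orientation'])
m=imaging.camera_model("wrist"); p,d=imaging.snapshot("wrist"); cv2.imwrite("pics/w1.png",p); np.savez("w1.npz",d=d,p=p,**m)
X=cloud(m,d); k=(d>0)&(X[...,2]>.058)&(X[...,2]<.085)&(X[...,0]<.528)&(abs(X[...,1]-.135)<.035)&(X[...,0]>.47)
P=X[k]; print(len(P), np.median(P,0),np.percentile(P,[1,99],axis=0)); r=cv2.minAreaRect(np.float32(P[:,:2])); print(r)
v,u=np.nonzero(k); print(u.min(),u.max(),v.min(),v.max())
E
```

```text
clock: 2.8
tool_pos: [0.4855, 0.1454, 0.1854]
orientation: [178.6, -26.8, 2.5]
force: [0.6, -0.8, -0.4]
opening: 0.0875
gripper_force: 0.0
2.8 [ 47.9  -7.5 -58.3  45.4 -28.3   5.8] [0.48545375 0.14538502 0.18544976] [178.58259472 -26.80553832   2.48537089]
2367 [0.50839256 0.13742509 0.06797578] [[0.48889213 0.11727981 0.06376665]
 [0.52773851 0.16160767 0.06966219]]
((0.5085238814353943, 0.1428762525320053), (0.04010072723031044, 0.05277078226208687), 2.063436269760132)
293 357 248 297
```

View pics/w1.png

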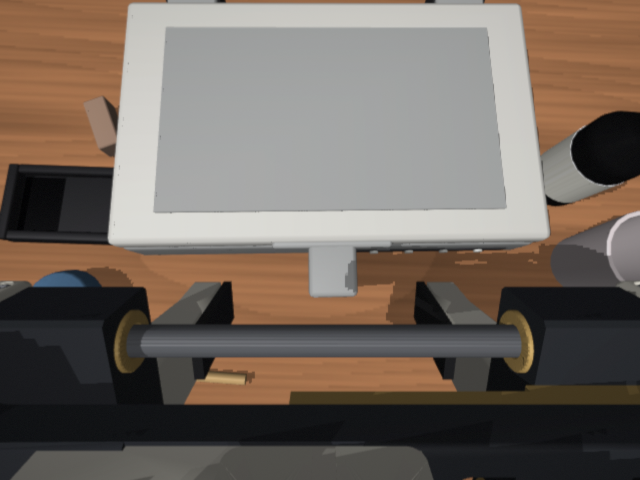

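The wrist view shows the lip at about (333,270), centred between the fingers and square to them. Joint 3 is at its limit, so the tilt must be smaller. I'll tilt back, log joint and pose pairs, and fit a quick arm model to choose a tilt that is reachable for the whole arc.

```bash
L='from plant import ctrl;o=ctrl.get_obs();print(o["clock"],[list(map(float,o[k].round(3 if k!="tool_pos" else 5))) for k in ("joint_pos","tool_pos","orientation")])'
python3 -m crank '[[[0,-0.004,-0.005],[0,4,0],1],[[0,-0.003,-0.01],[0,4,0],1],[[0,-0.003,-0.01],[0,4,0],1],[[0,0,0],[0,0,0],1]]'; python3 -c "$L"
python3 -m crank '[[[0.02,-0.02,0.02],[0,6,0],1],[[0.02,0,0.02],[0,6,0],1],[[0.02,0,0.02],[0,6,0],1],[[0.02,0,0.02],[0,6,0],1],[[0.02,0,0.02],[0,6,0],1],[[0,0,0],[0,0,0],1]]'; python3 -c "$L"
```

```text
clock: 3.25
tool_pos: [0.4861, 0.138, 0.1629]
orientation: [179.4, -14.9, 2.3]
force: [0.5, -0.3, 0.7]
opening: 0.0879
gripper_force: 0.0
3.25 [[45.904, -0.952, -43.683, 17.527, -38.092, 33.319], [0.48615, 0.13797, 0.16291], [179.367, -14.934, 2.278]]
clock: 3.85
tool_pos: [0.5872, 0.1182, 0.2586]
orientation: [179.8, 14.0, 1.9]
force: [-0.6, 0.1, -1.6]
opening: 0.0877
gripper_force: 0.0
3.85 [[26.283, 21.289, 6.81, -5.586, -88.396, 66.442], [0.58724, 0.11815, 0.25856], [179.84, 14.006, 1.919]]
```

```bash
cat > kin.py <<'E'
import numpy as np
from scipy.spatial.transform import Rotation as R
from scipy.optimize import least_squares
data=[([92.882,20.546,.682,0,-70.136,-16.507],[.1589,.6555,.2256],[179.95,0,-13.63]),
([60.3,-18.9,-58.2,43.5,-41.5,1.2],[.4448,.151,.2564],[179.3,-32.1,2.6]),
([47.9,-7.5,-58.3,45.4,-28.3,5.8],[.48545,.14538,.18545],[178.58,-26.81,2.485]),
([45.904,-.952,-43.683,17.527,-38.092,33.319],[.48615,.13797,.16291],[179.367,-14.934,2.278]),
([26.283,21.289,6.81,-5.586,-88.396,66.442],[.58724,.11815,.25856],[179.84,14.006,1.919])]
def fk(p,q,s4,s6):
    a1,d1,L2,a3,L3,L6,o1,o6,y,y5=p; q=np.radians(q)
    r=lambda ax,t:R.from_euler(ax,t)
    B=r('z',q[0]+o1); U=B*r('y',q[1]); F=B*r('y',q[1]-q[2])     # F x-axis = forearm
    P=B.apply([a1,y,d1])+U.apply([0,0,L2])+F.apply([L3,0,a3])
    W=F*r('x',s4*q[3])*r('y',-q[4]); T=W*r('x',s6*q[5]+o6)
    P=P+W.apply([L6,0,0])+ (F*r('x',s4*q[3])).apply([0,y5,0])
    return P,T*R.from_matrix([[0,0,1],[0,1,0],[-1,0,0]])          # tool z = T x
def res(p,s4,s6):
    e=[]
    for q,t,o in data:
        P,T=fk(p,q,s4,s6); e+=list((P-t)*5)+list((T.inv()*R.from_euler('xyz',o,degrees=True)).as_rotvec())
    return e
def fit():
    best=None
    for s4 in(1,-1):
     for s6 in(1,-1):
      for o6 in np.radians([0,90,180,270]):
       for o1 in (0,-.29):
        f=least_squares(res,[0,.3,.35,0,.35,.25,o1,o6,0,0],args=(s4,s6))
        if best is None or f.cost<best[0].cost: best=(f,s4,s6)
    return best
if __name__=="__main__":
    f,s4,s6=fit(); print(f.cost,s4,s6,f.x.round(4)); print(np.round(f.fun,3).reshape(-1,6))
    np.save("kin.npy",np.r_[f.x,s4,s6])
E
python3 kin.py
```

```text
1.5896928732461892e-05 -1 -1 [ 2.5000e-03  2.0010e-01  6.0050e-01 -1.1000e-03  4.6170e-01  3.7840e-01
 -8.0000e-04  4.7123e+00 -3.0000e-04 -1.9100e-01]
[[ 0.001  0.001  0.003 -0.001  0.    -0.001]
 [ 0.001  0.     0.    -0.001 -0.001  0.001]
 [-0.001  0.    -0.001 -0.     0.001  0.001]
 [-0.     0.     0.001  0.     0.    -0.001]
 [-0.001 -0.    -0.003 -0.     0.    -0.001]]
```

The model fits to under 1 mm. Next I check which initial tilts stay in range along the whole arc.

```bash
cat > arc.py <<'E'
from kin import *
k=np.load("kin.npy"); p=k[:10]; s4,s6=k[10:]
lo=np.array([-176,-82,-58.2,-173.8,-174.7,-.2]); lo=np.array([-176.03,-82.01,-58.28,-173.87,-174.79,-173.66]); hi=np.array([176.03,121.73,71.71,95.51,-.11,173.66])
Z=R.from_euler('z',2.7,degrees=True); H=np.array([.772,.148,.063])
def pose(th,al,rho=.27):          # TCP for cover angle th, tool tilt al (deg, forward) 
    T=Z*R.from_euler('y',-al,degrees=True)*R.from_euler('x',180,degrees=True)
    return H+Z.apply([-rho*np.cos(th),0,rho*np.sin(th)])+T.apply([0,0,.0188]),T
def ik(P,T,q0):
    def e(q):
        a,b=fk(p,q,s4,s6); return np.r_[(a-P)*5,(b.inv()*T).as_rotvec()]
    f=least_squares(e,np.clip(q0,lo+.01,hi-.01),bounds=(lo,hi),x_scale=30); return f.x,2*f.cost
if __name__=="__main__":
  for al0 in (25,20,15,10,5,0):
    q=data[3][0]; print("al0",al0)
    P,T=pose(0,al0); q,c=ik(P-T.apply([0,0,.1]),T,q); print(" pre",q.round(0),c**.5)
    for th in np.radians([0,10,20,30,40,50,62]):
        P,T=pose(th,al0-np.degrees(th)); q,c=ik(P,T,q); print(" ",round(np.degrees(th)),q.round(0),round(c**.5,4))
E
python3 arc.py
```

```text
al0 25
 pre [ 46.  -4. -58.  37. -25.  14.] 0.06596429797336333
  0 [ 35.  10. -58.  48. -11.  12.] 0.1544
  10 [ 42.   7. -49.  23. -24.  31.] 0.0
  20 [ 38.   9. -29.   4. -47.  53.] 0.0
  30 [ 33.  14. -14.  -3. -66.  61.] 0.0
  40 [ 29.  21.   2.  -7. -84.  66.] 0.0
  50 [  25.   29.   17.  -10. -101.   67.] 0.0
  62 [  22.   41.   39.  -14. -122.   67.] 0.0
al0 20
 pre [ 46.  -3. -56.  32. -26.  19.] 8.841571423299574e-12
  0 [ 36.  10. -58.  47. -12.  12.] 0.0736
  10 [ 41.   9. -41.  11. -33.  43.] 0.0
  20 [ 36.  12. -24.   0. -54.  57.] 0.0
  30 [ 31.  17.  -9.  -5. -72.  63.] 0.0
  40 [ 27.  24.   6.  -8. -90.  67.] 0.0
  50 [  25.   32.   21.  -11. -107.   68.] 0.0
  62 [  22.   44.   43.  -16. -128.   66.] 0.0
al0 15
 pre [ 45.  -0. -47.  18. -34.  33.] 3.87752448139824e-12
  0 [ 38.  11. -57.  41. -13.  16.] 0.0
  10 [ 39.  12. -34.   5. -40.  51.] 0.0
  20 [ 34.  15. -19.  -3. -60.  61.] 0.0
  30 [ 30.  20.  -5.  -7. -78.  65.] 0.0
  40 [ 26.  27.  10. -10. -95.  67.] 0.0
  50 [  24.   35.   25.  -13. -112.   68.] 0.0
  62 [  21.   47.   47.  -19. -134.   64.] 0.0
al0 1
[... 405 characters left out ...]
1.] 2.2204278865741536e-13
  0 [ 39.  15. -38.   5. -33.  50.] 0.0
  10 [ 34.  17. -23.  -3. -54.  60.] 0.0
  20 [ 31.  21. -10.  -7. -73.  65.] 0.0
  30 [ 27.  26.   3. -10. -90.  68.] 0.0
  40 [  25.   33.   17.  -13. -106.   68.] 0.0
  50 [  22.   41.   32.  -16. -123.   67.] 0.0
  62 [  20.   53.   55.  -25. -145.   59.] 0.0
al0 0
 pre [ 37.  10. -25.   0. -55.  56.] 1.0005206671361062e-11
  0 [ 37.  17. -32.  -0. -41.  56.] 0.0
  10 [ 33.  20. -19.  -6. -61.  63.] 0.0
  20 [ 29.  24.  -6.  -9. -78.  67.] 0.0
  30 [ 26.  29.   7. -12. -95.  68.] 0.0
  40 [  24.   36.   20.  -14. -112.   68.] 0.0
  50 [  22.   44.   36.  -19. -128.   66.] 0.0
  62 [  19.   55.   58.  -30. -151.   55.] 0.0
```

An initial tilt of 10° is feasible throughout. I'll go to the pre-grasp pose at that tilt.

```bash
python3 -m crank '[[[-0.016,0.003,-0.015],[0.19,-4,0.13],1],[[-0.016,0.003,-0.015],[0.19,-4,0.13],1],[[-0.016,0.003,-0.021],[0.19,-4,0.13],1],[[-0.016,0.003,-0.021],[0.19,-4,0.13],1],[[-0.016,0.003,-0.022],[0.19,-4,0.13],1],[[-0.016,0.002,-0.022],[0.19,-4,0.13],1],[[0,0,0],[0,0,0],1]]'; python3 - <<'E'
from plant import ctrl,imaging
from h import *
o=ctrl.get_obs();print(o['clock'],o['joint_pos'].round(1),o['tool_pos'],o['orientation'])
m=imaging.camera_model("wrist"); p,d=imaging.snapshot("wrist"); cv2.imwrite("pics/w2.png",p)
X=cloud(m,d); k=(d>0)&(X[...,2]>.064)&(X[...,2]<.08)&(X[...,0]<.525)&(abs(X[...,1]-.135)<.03)&(X[...,0]>.47)
P=X[k]; print(len(P), np.median(P,0),np.percentile(P,[1,99],axis=0))
E
```

```text
clock: 4.55
tool_pos: [0.4772, 0.1295, 0.1374]
orientation: [179.8, -9.8, 3.1]
force: [-0.2, 0.4, -0.9]
opening: 0.0876
gripper_force: 0.0
4.55 [ 43.1   2.4 -40.3  10.  -40.4  42.8] [0.47723202 0.12951621 0.13737585] [179.7651235   -9.77229936   3.0725477 ]
3166 [0.50754973 0.13686858 0.06809489] [[0.48937718 0.11712518 0.06470488]
 [0.52463178 0.15630006 0.06981874]]
```

View pics/w2.png

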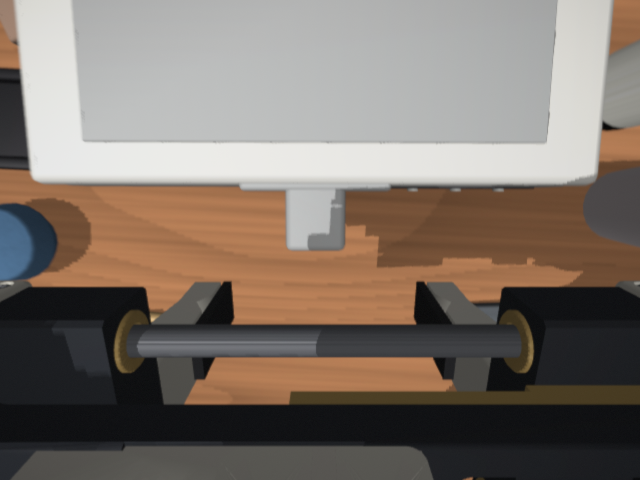

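The wrist view shows the lip at (316,218), square to the fingers and just left of their middle (325). Two views agree that its centre is at (0.511, 0.1367) with the top at z≈0.069. I'll descend and grip.

```bash
python3 -m crank '[[[0.015,0.007,-0.003],[0,0,0],1],[[0.004,0,-0.018],[0,0,0],1],[[0.004,0,-0.018],[0,0,0],1],[[0.004,0,-0.018],[0,0,0],1],[[0.002,0,-0.018],[0,0,0],1],[[0.002,0,-0.018],[0,0,0],1],[[0,0,0],[0,0,0],1],[[0,0,0],[0,0,0],1]]'; python3 -c "
from plant import ctrl;o=ctrl.get_obs();print(o['joint_pos'].round(1),o['tool_pos'],o['orientation'])"
```

```text
clock: 5.4
tool_pos: [0.5184, 0.1431, 0.0512]
orientation: [-179.8, -10.2, 3.0]
force: [0.2, -0.1, 0.4]
opening: 0.0876
gripper_force: 0.0
[ 40.3  13.4 -43.1  14.  -25.9  40.6] [0.51841843 0.14312302 0.05120379] [-179.83643966  -10.2462425     2.99333719]
```

```bash
python3 -m crank '[[[-0.010,-0.0065,-0.0065],[0,0,0],1],[[0,0,0],[0,0,0],1],[[0,0,0],[0,0,0],1],[[0,0,0],[0,0,0],1]]'
```

```text
clock: 5.8
tool_pos: [0.509, 0.1371, 0.045]
orientation: [-179.8, -10.3, 3.0]
force: [-0.8, 0.0, 1.1]
opening: 0.0877
gripper_force: 0.0
```

```bash
python3 -m crank '[[[0,0,0],[0,0,0],0.4],[[0,0,0],[0,0,0],0.2],[[0,0,0],[0,0,0],0],[[0,0,0],[0,0,0],-0.5],[[0,0,0],[0,0,0],-1],[[0,0,0],[0,0,0],-1],[[0,0,0],[0,0,0],-1],[[0,0,0],[0,0,0],-1],[[0,0,0],[0,0,0],-1],[[0,0,0],[0,0,0],-1]]'; python3 - <<'E'
from plant import ctrl
import numpy as np
o=ctrl.get_obs(); print(o['tool_pos'],o['orientation'],o['moment'])
# arc steps: TCP rel. hinge rotates about hinge axis
from scipy.spatial.transform import Rotation as R
ax=np.array([-.0471,.9989,0]); H=np.array([.7727,.149,.063]); P=o['tool_pos']-H
prev=P
for a in list(range(1,4))+list(range(6,64,3)):
    q=R.from_rotvec(ax*np.radians(a)).apply(P); print(a,((q-prev)*1000).round(1)); prev=q
E
```

```text
clock: 6.8
tool_pos: [0.508, 0.1361, 0.0438]
orientation: [-179.8, -10.2, 3.0]
force: [1.3, -1.8, -0.4]
opening: 0.0394
gripper_force: 30.0
[0.50801054 0.13613772 0.04381665] [-179.84673883  -10.18319044    2.96358885] [-0.50208251  0.26274991 -0.15825442]
1 [-0.3 -0.   4.6]
2 [-0.2 -0.   4.6]
3 [-0.1 -0.   4.6]
6 [ 0.1  0.  13.9]
9 [ 0.8  0.  13.9]
12 [ 1.5  0.1 13.8]
15 [ 2.3  0.1 13.7]
18 [ 3.   0.1 13.6]
21 [ 3.7  0.2 13.4]
24 [ 4.4  0.2 13.2]
27 [ 5.1  0.2 13. ]
30 [ 5.7  0.3 12.7]
33 [ 6.4  0.3 12.4]
36 [ 7.   0.3 12. ]
39 [ 7.6  0.4 11.6]
42 [ 8.2  0.4 11.2]
45 [ 8.8  0.4 10.8]
48 [ 9.4  0.4 10.3]
51 [9.9 0.5 9.8]
54 [10.4  0.5  9.2]
57 [10.9  0.5  8.7]
60 [11.3  0.5  8.1]
63 [11.7  0.6  7.5]
```

Gripped: opening 39.4 mm at 30 N. Now I start the arc slowly, up to about 21°.

```bash
python3 -m crank '[[[-0.0003,0,0.0046],[-0.05,1,0],-1],[[-0.0003,0,0.0092],[-0.1,2,0],-1],[[0.0001,0,0.0139],[-0.14,3,0],-1],[[0.0008,0,0.0139],[-0.14,3,0],-1],[[0.0015,0.0001,0.0138],[-0.14,3,0],-1],[[0.0023,0.0001,0.0137],[-0.14,3,0],-1],[[0.003,0.0001,0.0136],[-0.14,3,0],-1],[[0.0018,0.0001,0.0068],[-0.07,1.5,0],-1],[[0,0,0],[0,0,0],-1],[[0,0,0],[0,0,0],-1],[[0,0,0],[0,0,0],-1]]'
cat > st.py <<'E'
from plant import ctrl
import numpy as np
from scipy.spatial.transform import Rotation as R
o=ctrl.get_obs(); T=R.from_euler('xyz',o['orientation'],degrees=True)
g=o['tool_pos']-T.apply([0,0,.0188]); d=g-[.7727,.149,.063]
f=np.array([.9989,.0471,0])@d
print("clock",o['clock'],"th",np.arctan2(d[2],-f),"rho",np.hypot(f,d[2]),"tilt",o['orientation'],"F",o['force'].round(2),"M",o['moment'].round(2),"J",o['joint_pos'].round(0),o['tool_pos'].round(4),o['gripper_force'],o['opening'])
t=np.arctan2(d[2],-f); print("F tangential",np.array([np.sin(t),0,np.cos(t)])@o['force'],"radial(out)",np.array([-np.cos(t),0,np.sin(t)])@o['force'])
E
python3 st.py
```

```text
clock: 7.9
tool_pos: [0.5165, 0.1365, 0.1328]
orientation: [-179.8, 9.3, 3.0]
force: [-1.1, 0.7, -1.6]
opening: 0.0399
gripper_force: 30.0
clock 7.9 th 0.33533183612221357 rho 0.2684469451544612 tilt [-179.76279591    9.32454829    2.97430288] F [-1.13  0.74 -1.61] M [-0.12 -0.26 -0.01] J [ 32.  18. -15.  -5. -65.  63.] [0.5165 0.1365 0.1328] 29.999888241291046 0.03986559278419771
F tangential -1.892499247388022 radial(out) 0.5357493914763092
```

```bash
python3 -m crank '[[[0.002,0.0001,0.0066],[-0.07,1.5,0],-1],[[0.0044,0.0002,0.0132],[-0.14,3,0],-1],[[0.0051,0.0002,0.013],[-0.14,3,0],-1],[[0.0057,0.0003,0.0127],[-0.14,3,0],-1],[[0.0064,0.0003,0.0124],[-0.14,3,0],-1],[[0.007,0.0003,0.012],[-0.14,3,0],-1],[[0.0076,0.0004,0.0116],[-0.14,3,0],-1],[[0.0082,0.0004,0.0112],[-0.14,3,0],-1],[[0.0043,0.0002,0.0054],[-0.07,1.5,0],-1],[[0,0,0],[0,0,0],-1],[[0,0,0],[0,0,0],-1],[[0,0,0],[0,0,0],-1]]'; python3 st.py
```

```text
clock: 9.1
tool_pos: [0.5671, 0.1391, 0.2317]
orientation: [-179.6, 33.4, 3.0]
force: [-4.6, 0.5, 2.3]
opening: 0.0397
gripper_force: 30.0
clock 9.1 th 0.7562769993743339 rho 0.2687563420125639 tilt [-179.63825606   33.3711929     3.03966311] F [-4.64  0.48  2.29] M [ 0.05 -0.03 -0.07] J [  25.   33.   19.  -12. -107.   68.] [0.5671 0.1391 0.2317] 29.99748855829239 0.03971436333429988
F tangential -1.5151681410524387 radial(out) 4.949026881855597
```

```bash
python3 -m crank '[[[0.0029,0.0001,0.0037],[-0.05,1,0],-1],[[0.0058,0.0003,0.0072],[-0.1,2,0],-1],[[0.0061,0.0003,0.007],[-0.1,2,0],-1],[[0.0063,0.0003,0.0069],[-0.1,2,0],-1],[[0.0033,0.0002,0.0034],[-0.05,1,0],-1],[[0,0,0],[0,0,0],-1],[[0,0,0],[0,0,0],-1],[[0,0,0],[0,0,0],-1]]' | grep force; python3 st.py
python3 -m crank '[[[0.0033,0.0002,0.0033],[-0.05,1,0],-1],[[0.0066,0.0003,0.0065],[-0.1,2,0],-1],[[0.0068,0.0003,0.0063],[-0.1,2,0],-1],[[0.0035,0.0002,0.003],[-0.05,1,0],-1],[[0,0,0],[0,0,0],-1],[[0,0,0],[0,0,0],-1],[[0,0,0],[0,0,0],-1]]' | grep force; python3 st.py
```

```text
force: [3.4, -0.0, -3.1]
gripper_force: 30.0
clock 9.9 th 0.8967290809013053 rho 0.26898359744707134 tilt [-179.56612958   41.24242474    3.01704326] F [ 3.45 -0.02 -3.11] M [-0.1  -3.83  0.24] J [  23.   40.   31.  -15. -120.   67.] [0.5926 0.1404 0.259 ] 29.993976652622223 0.03957247666891476
F tangential 0.7488372352047044 radial(out) -4.583470472114063
force: [7.0, -0.9, -10.7]
gripper_force: 30.0
clock 10.6 th 0.9990136821815849 rho 0.26920050181459415 tilt [-179.53844339   47.19195542    2.95856286] F [  7.04  -0.9  -10.68] M [-0.39 -7.07  0.89] J [  21.   45.   41.  -18. -130.   65.] [0.6134 0.1415 0.2766] 29.99093860387802 0.03950751814491081
F tangential 0.14519475272595508 radial(out) -12.7918570321926
```

The radial force and moment are growing, so I look before going further.

```bash
python3 -m crank '[[[0,0,0],[0,0,0],-1],[[0,0,0],[0,0,0],-1]]' | grep force; python3 st.py; python3 - <<'E'
from plant import imaging
from h import *
for n in ("scene","wrist"):
    p,d=imaging.snapshot(n); cv2.imwrite(f"pics/{n}3.png",p); m=imaging.camera_model(n); np.savez(n+"3.npz",p=p,d=d,**m)
E
```

```text
force: [8.1, -1.1, -10.0]
gripper_force: 30.0
clock 10.8 th 0.9988655276852195 rho 0.26916811700043164 tilt [-179.53796791   47.18551575    2.95177728] F [  8.06  -1.13 -10.03] M [-0.41 -7.14  0.9 ] J [  21.   45.   41.  -18. -130.   65.] [0.6134 0.1415 0.2766] 29.99098688364029 0.03972056660828219
F tangential 1.3494850838702628 radial(out) -12.799148483964023
```

View pics/scene3.png

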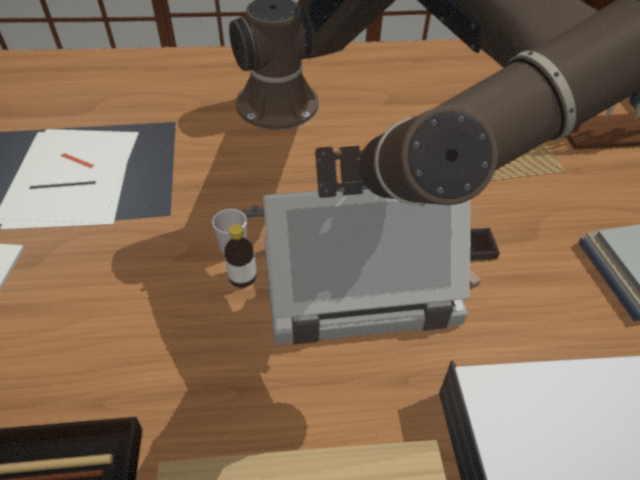

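View pics/wrist3.png

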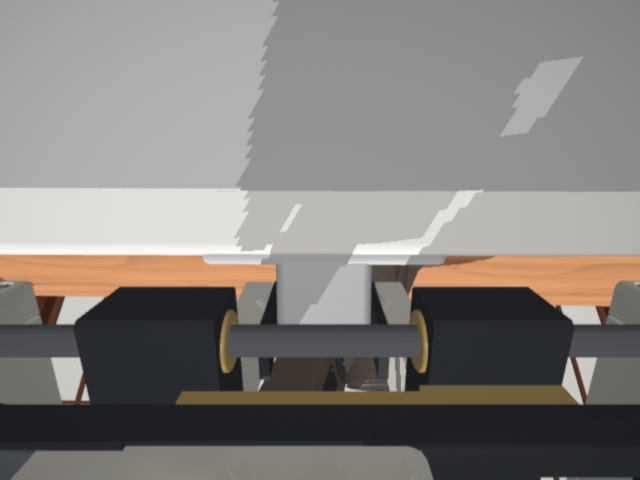

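The fingers hold the lip squarely, seen at (322,290) in the wrist view, and nothing else touches. The cover lies clear of the wrist at (440,160) in the scene view, and the other objects are in place. The load is radial strain from my hinge estimate, so I'll check the cover angle by depth and ease inward about 1 mm.

```bash
cat > ang.py <<'E'
from plant import imaging
from h import *
import sys
def ang(m,d):
    X=cloud(m,d)[225:300,285:440][d[225:300,285:440]>0]
    for _ in range(6):
        c=np.median(X,0) if _==0 else X.mean(0); n=np.linalg.svd(X-c,full_matrices=False)[2][2]; r=abs((X-c)@n); X=X[r<max(.004,1.5*np.median(r))]
    n*=np.sign(n[2]); return np.arctan2(n[:2]@[.9989,.0471],n[2]),len(X),r.std(),n@(c-[.7727,.149,.063])
if __name__=="__main__":
    m=imaging.camera_model("scene")
    d=np.load("scene3.npz")["d"] if len(sys.argv)>1 else imaging.snapshot("scene")[1]
    print("cam angle",ang(m,d))
E
python3 ang.py x
python3 -m crank '[[[0.0005,0,-0.0008],[0,0,0],-1],[[0,0,0],[0,0,0],-1],[[0,0,0],[0,0,0],-1]]' | grep force; python3 st.py
```

```text
cam angle (np.float64(1.001949956638009), 11293, np.float64(0.0009505016379451945), np.float64(0.014207373718682194))
force: [6.7, 0.1, -7.9]
gripper_force: 30.0
clock 11.2 th 0.9990423116349089 rho 0.26915999371279997 tilt [-179.53735076   47.23993398    2.99581577] F [ 6.71  0.12 -7.85] M [-0.22 -6.04  0.6 ] J [  21.   45.   41.  -18. -130.   65.] [0.6134 0.1414 0.2766] 29.992150962352753 0.03989971859643855
F tangential 1.3927224102711122 radial(out) -10.236310735289083
```

The camera reads 1.002 rad against 0.999 from kinematics. I'll go on to about 1.075 while easing inward.

```bash
python3 -m crank '[[[0.004,0.0002,0.0023],[-0.05,1,0],-1],[[0.0075,0.0003,0.0052],[-0.1,2,0],-1],[[0.0058,0.0002,0.0037],[-0.07,1.5,0],-1],[[0,0,0],[0,0,0],-1],[[0,0,0],[0,0,0],-1],[[0,0,0],[0,0,0],-1]]' | grep force; python3 st.py; python3 ang.py;for i in 1 2 3; do python3 -m crank '[[[0,0,0],[0,0,0],-1]]'|grep ^force;done
```

```text
force: [5.7, 0.3, -7.6]
gripper_force: 30.0
clock 11.8 th 1.0764297894996913 rho 0.2692198617207659 tilt [-179.48104689   51.75642133    3.06235469] F [ 5.7   0.34 -7.62] M [ 0.13 -5.85  0.21] J [  20.   50.   50.  -22. -139.   62.] [0.6304 0.1423 0.2883] 29.991459846496582 0.03946508989144921
F tangential 1.4046215641737125 radial(out) -9.417341620507107
cam angle (np.float64(1.1041550907465703), 6329, np.float64(0.0008265736141305104), np.float64(0.011953646701397687))
force: [6.1, 1.2, -6.4]
force: [5.7, 0.3, -7.4]
force: [5.5, -0.2, -6.3]
```

The push is now upward by about 1.5 N, roughly 10° past balance. I'll ease back to about 0.77.

```bash
python3 -m crank '[[[-0.0038,-0.0002,-0.0027],[0.05,-1,0],-1],[[-0.0072,-0.0003,-0.0057],[0.1,-2,0],-1],[[-0.0071,-0.0003,-0.0059],[0.1,-2,0],-1],[[-0.0069,-0.0003,-0.0062],[0.1,-2,0],-1],[[-0.0067,-0.0003,-0.0064],[0.1,-2,0],-1],[[-0.0069,-0.0003,-0.0062],[0.1,-2,0],-1],[[-0.0067,-0.0003,-0.0065],[0.1,-2,0],-1],[[-0.0065,-0.0003,-0.0066],[0.1,-2,0],-1],[[-0.0047,-0.0002,-0.0051],[0.07,-1.5,0],-1],[[0,0,0],[0,0,0],-1],[[0,0,0],[0,0,0],-1],[[0,0,0],[0,0,0],-1]]' | grep force; python3 st.py; python3 ang.py
```

```text
force: [-3.1, 2.1, 2.5]
gripper_force: 30.0
clock 13.35 th 0.79033700917854 rho 0.2688093671443684 tilt [-179.59410449   35.48166375    3.06642872] F [-3.11  2.1   2.49] M [ 0.62 -0.62 -0.49] J [  24.   35.   22.  -13. -110.   68.] [0.5729 0.1394 0.2387] 29.99602049589157 0.039382466390276295
F tangential -0.4619073843975386 radial(out) 3.9577433534740765
cam angle (np.float64(0.7964530121726793), 11144, np.float64(0.0009791134412451639), np.float64(0.013517624941445783))
```

```bash
python3 -m crank '[[[-0.0018,-0.0001,-0.0022],[0.03,-0.6,0],-1],[[-0.0018,-0.0001,-0.0022],[0.03,-0.6,0],-1],[[0,0,0],[0,0,0],-1],[[0,0,0],[0,0,0],-1],[[0,0,0],[0,0,0],-1],[[0,0,0],[0,0,0],-1],[[0,0,0],[0,0,0],-1]]' | grep ^force; python3 st.py; python3 ang.py;for i in 1 2 3 4; do python3 -m crank '[[[0,0,0],[0,0,0],-1]]'|grep ^force;done; python3 st.py | head -1; python3 - <<'E'
from plant import imaging
import cv2
cv2.imwrite("pics/end.png",imaging.snapshot("scene")[0])
E
```

```text
force: [-4.9, 2.4, 4.9]
clock 14.1 th 0.7681537326002023 rho 0.2687581520255138 tilt [-179.6066645    34.32438995    3.06087805] F [-4.9   2.44  4.87] M [ 0.75  0.7  -0.55] J [  24.   34.   20.  -13. -108.   68.] [0.569  0.1392 0.2342] 29.996032118797302 0.03932998984407673
F tangential 0.09628027865810143 radial(out) 6.905654100635129
cam angle (np.float64(0.7744668751851437), 11131, np.float64(0.0009772496791075485), np.float64(0.013493701823533263))
force: [-6.4, 2.1, 5.7]
force: [-5.5, 2.4, 5.6]
force: [-5.9, 2.9, 6.0]
force: [-5.4, 3.5, 5.6]
clock 14.55 th 0.7681053736084271 rho 0.268752465019912 tilt [-179.60626717   34.32584832    3.06337217] F [-5.44  3.46  5.65] M [ 0.71  0.76 -0.55] J [  24.   34.   20.  -13. -108.   68.] [0.569  0.1392 0.2342] 29.996013343334198 0.03947037831685722
```

View pics/end.png

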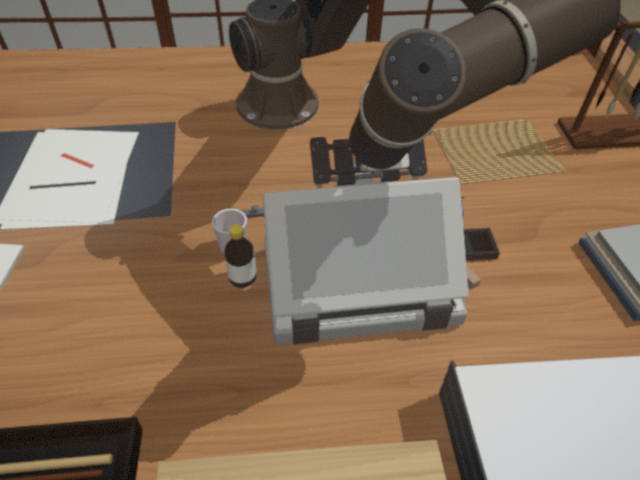

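The cover is held by the lip (fingers at about (370,170)) at 0.768 rad by kinematics and 0.774 by camera. It is still, and the other objects are where they were, so I hand the job in.

```bash
python3 -c "
from plant import close_job;print(close_job())"
```

```text
the job is handed in; nothing more can be done
None
```

I lifted the cover by its lip to about 1.08 rad, roughly 10° past balance, and eased it back. I handed in the job with it held still at about 0.77 rad, 6–9° below the balance range you gave; the wrist force was too noisy to pin the exact balance point.

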